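# Find the clutch lever with worn play and reject it

## Task

Three clutch release levers stand upright on sliding carriages, and one of them is worn on its shaft: rock the levers sideways, each first all the way to the left and then all the way to the right (as you see them), until you find the one with clear play. Then push that lever's carriage by its yellow plate away from you, right up against the stop at the red end of its lane. Leave the carriages of the two sound levers at the near end, and do not disturb the grease tin, bearing and marker.

Things in the scene. Friction and masses are not known exactly. Their poses are not given: they have to be found in the camera images.
- carriage_a (a joint): slide of carriage a along its lane, in m: 0 = near end (towards the robot), 0.080 = hard against its stop at the red far end. Travel is parallel to the lane's long axis. It starts between 0 and 0.01, and stays where left; about 3.5 N moves it, without spring.
- lever_a (a joint): rocking angle in rad of the upright steel lever on carriage a: 0 = straight up, positive = top leans left as seen from the robot. The axis is the stub shaft, parallel to the lane's long axis, 51 mm above the bench. A sound lever stops hard after 0.02 either way, the worn one after 0.20 either way; moving it within its play takes under 1 N at the top, and it stays where left.
- tip_a (a point): centre of the eye at the top of lever a, 97 mm above the shaft axis (148 mm above the bench). The eye is 26 mm in diameter (across the lane) and 12 mm thick (along the lane); below it the arm is 18 mm wide across the lane and 10 mm thick, free down to 17 mm above the shaft axis. The lever stands 78 mm beyond the push plate's near face. Its x axis runs along the lane towards the red end, y across the lane to the left (when the lever is upright).
- push_a (a point): point on the near face of the yellow push plate of carriage a, in the middle of its width, 53 mm above the bench. The plate is 60 mm wide, 10 mm thick and reaches up to 81 mm above the bench. x axis: straight along the lane towards the red end (push this way); y: left. The lane under the carriage is 250 x 90 mm, its guide rails 23 mm high; it reaches 15 mm nearer to the robot than this face when the carriage is at 0.
- carriage_b (a joint): slide of carriage b along its lane, in m: 0 = near end (towards the robot), 0.080 = hard against its stop at the red far end. Travel is parallel to the lane's long axis. It starts between 0 and 0.01, and stays where left; about 3.5 N moves it, without spring.
- lever_b (a joint): rocking angle in rad of the upright steel lever on carriage b: 0 = straight up, positive = top leans left as seen from the robot. The axis is the stub shaft, parallel to the lane's long axis, 51 mm above the bench. A sound lever stops hard after 0.02 either way, the worn one after 0.20 either way; moving it within its play takes under 1 N at the top, and it stays where left.
- tip_b (a point): centre of the eye at the top of lever b, 97 mm above the shaft axis (148 mm above the bench). The eye is 26 mm in diameter (across the lane) and 12 mm thick (along the lane); below it the arm is 18 mm wide across the lane and 10 mm thick, free down to 17 mm above the shaft axis. The lever stands 78 mm beyond the push plate's near face. Its x axis runs along the lane towards the red end, y across the lane to the left (when the lever is upright).
- push_b (a point): point on the near face of the yellow push plate of carriage b, in the middle of its width, 53 mm above the bench. The plate is 60 mm wide, 10 mm thick and reaches up to 81 mm above the bench. x axis: straight along the lane towards the red end (push this way); y: left. The lane under the carriage is 250 x 90 mm, its guide rails 23 mm high; it reaches 15 mm nearer to the robot than this face when the carriage is at 0.
- carriage_c (a joint): slide of carriage c along its lane, in m: 0 = near end (towards the robot), 0.080 = hard against its stop at the red far end. Travel is parallel to the lane's long axis. It starts between 0 and 0.01, and stays where left; about 3.5 N moves it, without spring.
- lever_c (a joint): rocking angle in rad of the upright steel lever on carriage c: 0 = straight up, positive = top leans left as seen from the robot. The axis is the stub shaft, parallel to the lane's long axis, 51 mm above the bench. A sound lever stops hard after 0.02 either way, the worn one after 0.20 either way; moving it within its play takes under 1 N at the top, and it stays where left.
- tip_c (a point): centre of the eye at the top of lever c, 97 mm above the shaft axis (148 mm above the bench). The eye is 26 mm in diameter (across the lane) and 12 mm thick (along the lane); below it the arm is 18 mm wide across the lane and 10 mm thick, free down to 17 mm above the shaft axis. The lever stands 78 mm beyond the push plate's near face. Its x axis runs along the lane towards the red end, y across the lane to the left (when the lever is upright).
- push_c (a point): point on the near face of the yellow push plate of carriage c, in the middle of its width, 53 mm above the bench. The plate is 60 mm wide, 10 mm thick and reaches up to 81 mm above the bench. x axis: straight along the lane towards the red end (push this way); y: left. The lane under the carriage is 250 x 90 mm, its guide rails 23 mm high; it reaches 15 mm nearer to the robot than this face when the carriage is at 0.
- grease_tin: blue grease tin, 53 mm diameter, 38 mm high, a bystander; origin at the centre of its underside
- bearing: loose release bearing, 42 mm diameter, 20 mm high, a bystander; origin at the centre of its underside
- marker: yellow and white paint marker lying on the bench, 121 x 13 mm, a bystander; origin at the middle of its underside

How it is judged:
By the outcome, as a careful person would: the job done as asked, in the order asked, and still so for the second after the job is handed in, with the robot touching nothing.
It also fails if it takes over 64 s, if anything falls off the work surface, if the arm or the gripper's body presses on something with over 40 N, if the wrist force passes 120 N, or if a joint passes its speed limit or range.

## Robot

A 6-joint arm with a two-finger parallel gripper is mounted at the origin on a cart in front of the work surface, level with it; the furniture and walls round the work are solid. World frame = base frame: x ahead of the robot, y to its left, z up, the work surface at z = 0. Lengths are in m, angles in degrees, forces in N, time in s.
With the tool pointing down it reaches from about 0.425 to 0.95 m from the base axis. Payload 14.7 kg.
Tool frame: the origin (TCP) lies between the finger pads; the fingertips stand r.tip_reach ahead of it and the grasp point (between the pads) lies 3 mm ahead of it (r.tip_reach is the distance from the TCP to the fingertips, in m); z points along the fingers, y is the direction in which the jaws open and shut (so a half turn about z gives the same grasp; the last joint's range is limited). The gripper opens to 85 mm and grips with 20 to 120 N. Pads are 22 mm wide; open, the fingers measure 114 mm over their backs; the gripper's body (76 mm by 85 mm) begins 54 mm behind the grasp point. The pads swing forward as they close: fully open they stand 13 mm farther back than shut.
Start: joints at [61.96, 27.513, 91.461, -0, 61.026, -2.67], TCP at [0.278, 0.587, 0.253] pointing down, gripper open.
Joint ranges: [-157.49, 157.49], [-46.99, 117.5], [13.45, 153.17], [-89.5, 269.5], [5.16, 153.95], [-167.48, 167.48]. Speed limits (degrees/s): [108.29, 108.29, 136.94, 172.46, 172.46, 172.46].

## Interface

Orientations are given as a 3x3 rotation matrix whose columns are the frame's x, y, z axes.
In Python, from plant import get_state, vision, workorder, r gives the robot as it stands.
- The arm moves only by the tool arm_command, never from a script. Its argument "motion" is one flat list of numbers, 7 for each row, row after row: the turn, a rotation vector about the tool's x, y, z scaled (see below), then the shift along the tool's x, y, z scaled (see below), then the opening, from -1 (shut) to 1 (fully open), so that 0 is half open. A call has 1 to 20 rows; each row is the pose to reach, as a shift and turn from the pose commanded when the call began, along the tool's axes at that moment; what a row does not reach only later rows make up. The controller multiplies each number of a shift by 1000 mm and each number of a turn by 0.5 rad. A row lasts 1/10 s, in which the tool goes at most 50 mm and 8.59 degrees, less where a joint would pass 70% of its speed; a pose out of reach is approached as far as the arm can. A call with a number of a shift or a turn outside -1 to 1 is refused whole. A call with a gripper value outside its range is refused whole. The fingers move at their own pace and stop on an object; the grip force is fixed at half the most. Time passes only in rows, so rows that repeat a pose let the fingers close. It gives the time, the measured TCP pose, the force and the opening at its end, in the units of the state.
- get_state(): the state, without advancing time (a new reading comes with each control period).
- vision.camera(name): name is "scene" or "top"; returns a dict with "img" (400x640x3 uint8, red, green, blue), "fx", "fy", "cx", "cy" (pixels), "k1" (the pictures are not rectified: a ray, as slopes to the right and down, at radius r is drawn at 1 + k1 r^2 times it, then the intrinsics apply), "R" (3x3) and "t" (3): a world point X has camera coordinates R X + t. Camera axes: x right, y down, z forward; pixel columns grow to the right and rows downward; lengths in m; the calibration is good to about 2 mm. A picture is of the moment at which its call begins. There is no depth.
- workorder.close_job(): hands the job in, once; it reports no verdict.
The state is a dict: "t": time; "joint_positions": joint angles; "qvel": joint speeds; "tau": joint torques, N m; "eef_pos": TCP position; "tool_rot": TCP orientation; "ft_force": force on the tool from outside, world axes, zero at the start; "ft_torque": the same for the moment, N m; "opening": finger opening in m.
Only numpy, scipy, OpenCV 4.12 (cv2) and the standard library are available. Lean on these libraries where they do the work, as an engineer would, in place of code of your own. Each camera call takes 0.05 s, during which the arm holds its last target. There are 200 camera calls.

## Working session

There is one attempt and no reset: what is moved stays moved. The work goes in short steps, Python scripts to look and compute and a tool call to move; the robot and the scene stay as the last step left them, time stands still between calls to the robot, and variables do not carry over. Pictures are saved under pics/ and viewed, about 8 in all and at most 12, crops included, and the job is handed in when it is done.

Besides the shell and the picture viewer there is one more tool, called after ">>>" by a JSON object that holds its "api" and its "payload". arm_command: Moves the arm, as the interface text tells. Shifts and turns lie within -1 to 1; 1 stands for 1000 mm of shift or 0.5 rad of turn. Its arguments: {"type":"object","properties":{"motion":{"type":"array"}},"required":["motion"]}

```bash
mkdir -p pics; ls
python3 - <<'E'
from plant import get_state, vision, workorder, r
import cv2,numpy as np
s=get_state(); print(s, r.tip_reach)
for n in("top","scene"):
    c=vision.camera(n); cv2.imwrite(f"pics/{n}0.png",c["img"][:,:,::-1]); print({k:np.round(v,4).tolist() for k,v in c.items() if k!="img"})
E
```

```text
pics
{'t': 0.0, 'joint_positions': array([ 6.19585805e+01,  2.75505565e+01,  9.14939441e+01, -1.83758408e-04,
        6.10258594e+01, -2.66955186e+00]), 'qvel': array([ 0.00516582, -0.05052215, -0.00167518,  0.05406439,  0.04136598,
        0.02982957]), 'tau': array([ 3.03035486e-03, -9.50682306e+01, -4.30183268e+01,  9.95016694e-05,
        1.26013724e-02, -7.73605257e-05]), 'eef_pos': array([0.27831482, 0.58697339, 0.25266317]), 'tool_rot': array([[-9.03546443e-01,  4.28489785e-01, -5.74825223e-04],
       [ 4.28490167e-01,  9.03545793e-01, -1.08517452e-03],
       [ 5.43947151e-05, -1.22681253e-03, -9.99999246e-01]]), 'ft_force': array([ 0.27928749,  0.37948066, -0.80793779]), 'ft_torque': array([-0.02671835,  0.02010697, -0.02922949]), 'opening': 0.08568233208506211} 0.022
{'fx': 435.0577, 'fy': 435.0577, 'cx': 319.1281, 'cy': 203.0769, 'k1': -0.0351, 'R': [[-0.0224, -0.9997, 0.0047], [-0.9957, 0.0219, -0.0902], [0.09, -0.0067, -0.9959]], 't': [0.0087, 0.467, 1.339]}
{'fx': 398.4018, 'fy': 398.4018, 'cx': 322.0955, 'cy': 201.4988, 'k1': 0.0072, 'R': [[0.7524, -0.6585, 0.0169], [-0.4518, -0.5345, -0.7142], [0.4794, 0.5297, -0.6997]], 't': [-0.3441, 0.2867, 1.2116]}
```

View pics/top0.png

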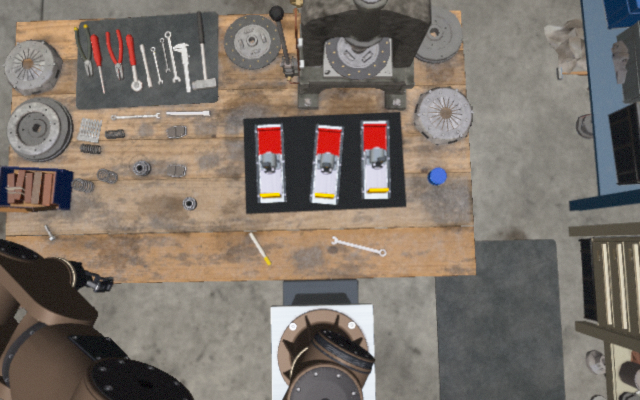

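View pics/scene0.png

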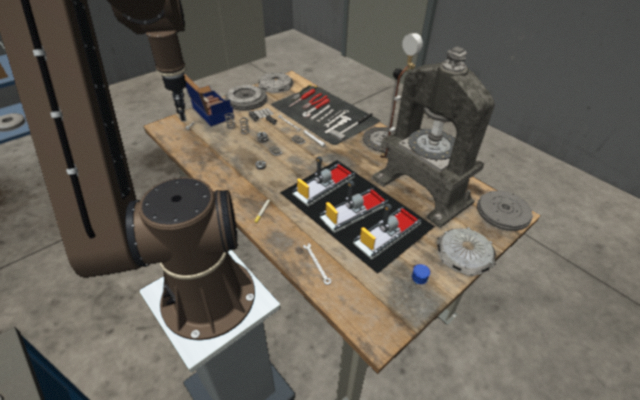

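The top view shows three lanes on the black mat: plates near (271,195), (325,202) and (378,190). The marker is at (260,248), the bearing at (190,204) and the tin at (437,176). Next I measure the lane axes and plates.

```bash
cat > h.py <<'E'
from plant import get_state, vision, workorder, r
import cv2,numpy as np
def ray(c,uv):
    K=np.array([[c["fx"],0,c["cx"]],[0,c["fy"],c["cy"]],[0,0,1]])
    d=(np.array(uv,float)-[c["cx"],c["cy"]])/[c["fx"],c["fy"]]; p=d.copy()
    for _ in range(20): p=d/(1+c["k1"]*(p@p))
    R=np.array(c["R"]); return -R.T@c["t"], R.T@np.r_[p,1]
def onz(c,uv,z):
    o,d=ray(c,uv); return o+d*(z-o[2])/d[2]
def proj(c,X):
    q=np.array(c["R"])@X+c["t"]; p=q[:2]/q[2]; p=p*(1+c["k1"]*(p@p)); return p*c["fx"]+[c["cx"],c["cy"]]
def blobs(m,amin):
    n,l,s,ce=cv2.connectedComponentsWithStats(m.astype(np.uint8)); return [(ce[i],s[i],l==i) for i in range(1,n) if s[i,4]>=amin]
E
python3 - <<'E'
from h import *
c=vision.camera("top"); im=c["img"]; hsv=cv2.cvtColor(im,cv2.COLOR_RGB2HSV)
print("cam",ray(c,(320,200))[0])
roi=np.zeros(im.shape[:2],bool); roi[116:208,250:400]=1
lane=roi&((hsv[...,2]>75))
for ce,s,m in blobs(lane,300):
    cn=max(cv2.findContours(m.astype(np.uint8),0,1)[0],key=cv2.contourArea)
    w=np.array([onz(c,p[0],0.02)[:2] for p in cn],np.float32)
    (cx,cy),(a,b),t=cv2.minAreaRect(w); bp=cv2.boxPoints(((cx,cy),(a,b),t))
    e=[bp[1]-bp[0],bp[2]-bp[1]]; e=max(e,key=np.linalg.norm); e=e*np.sign(e[0])
    print("lane",s,np.round([cx,cy,a,b],4),"yaw",np.degrees(np.arctan2(e[1],e[0])))
H,S,V=hsv[...,0],hsv[...,1],hsv[...,2]
for nm,mk,z in(("yel",(H>18)&(H<35)&(S>150)&(V>120),.081),("red",((H<6)|(H>174))&(S>180)&(V>100),.01)):
  for ce,s,m in blobs(roi&mk,15):
    pts=np.argwhere(m)[:,::-1]; w=np.array([onz(c,p,z)[:2] for p in pts]); u,sv,vt=np.linalg.svd(w-w.mean(0),full_matrices=False)
    print(nm,ce,s,"mean",w.mean(0).round(4),"ax",vt[0].round(3), "min/max",w.min(0).round(3),w.max(0).round(3))
cr=im[110:215,235:415]; cv2.imwrite("pics/crop1.png",cv2.resize(cr,None,fx=4.4,fy=4.4,interpolation=cv2.INTER_CUBIC)[:,:,::-1])
E
```

```text
cam [0.34459047 0.00750143 1.37559973]
lane [ 360  120   31   80 2295] [ 0.6027 -0.1814  0.0937  0.2538] yaw -0.8881551
lane [ 254  123   33   81 2277] [0.5982 0.1513 0.2551 0.0931] yaw 1.8069685
lane [ 309  124   35   82 2291] [ 0.5906 -0.0274  0.0923  0.2554] yaw -6.3159027
yel [377.94871795 190.19230769] [368 188  21   5  78] mean [ 0.4965 -0.1785] ax [-0.058  0.998] min/max [ 0.491 -0.209] [ 0.503 -0.148]
yel [269.83116883 194.93506494] [260 193  20   5  77] mean [0.4893 0.1457] ax [ 0.032 -0.999] min/max [0.483 0.118] [0.495 0.175]
yel [323.87671233 195.10958904] [315 193  19   5  73] mean [ 0.4852 -0.016 ] ax [-0.109 -0.994] min/max [ 0.479 -0.043] [0.492 0.011]
red [373.9731405  135.93181818] [364 124  22  25 484] mean [ 0.6801 -0.1822] ax [-0.957  0.289] min/max [ 0.64  -0.219] [ 0.72  -0.149]
red [269.27413127 139.94208494] [258 128  23  26 518] mean [0.6741 0.153 ] ax [-0.996 -0.084] min/max [0.632 0.119] [0.713 0.189]
red [328.38133874 140.72819473] [317 129  24  26 493] mean [ 0.6674 -0.0358] ax [-0.991  0.134] min/max [ 0.624 -0.074] [0.706 0.001]
```

View pics/crop1.png

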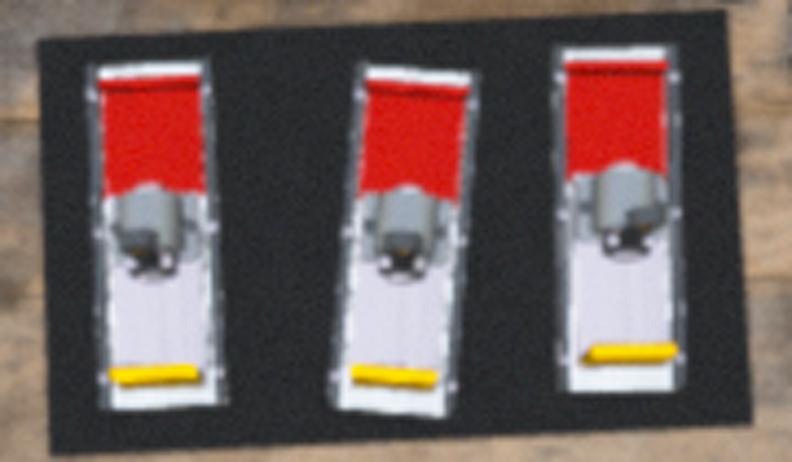

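The crop shows yellow plates at the near end of each lane. The lever eyes look like dark blobs at about (152,255), (403,255) and (627,238) in the crop.

```bash
cat >> h.py <<'E'
LANES={"L":(0.5982,.1513,1.8),"M":(.5906,-.0274,-6.3),"R":(.6027,-.1814,-.9)}
def lp(k,s,y=0):  # lane frame: s from near lane end, y left
    cx,cy,t=LANES[k]; t=np.radians(t); e=np.array([np.cos(t),np.sin(t)]); n=np.array([-e[1],e[0]])
    return np.array([cx,cy])+e*(s-.125)+n*y
def plan(xyz,yaw):  # yaw of lane: tool y = lane left, tool x = back
    s=get_state(); R=np.array(s["tool_rot"]); t=np.radians(yaw)
    Rt=np.array([[-np.cos(t),-np.sin(t),0],[-np.sin(t),np.cos(t),0],[0,0,-1]])
    rv=cv2.Rodrigues(R.T@Rt)[0].ravel()/.5
    print("turn",rv.round(3),"shift",(R.T@(np.array(xyz)-s["eef_pos"])).round(4))
E
python3 - <<'E'
from h import *
c=vision.camera("top")
for k,p in zip("LMR",((152,255),(403,255),(627,238))):
    print(k,"tip px est",onz(c,(235+p[0]/4.4,110+p[1]/4.4),.148).round(3),"model tip",lp(k,.093).round(3),"px",proj(c,np.r_[lp(k,.093),.148]).round(1),"push",lp(k,.015).round(3))
    yc=proj(c,np.r_[lp(k,.02),.081]); print("plate top q0 px",yc.round(1))
plan([*lp("L",.096),.25],1.8)
E
```

```text
L tip px est [0.559 0.138 0.148] model tip [0.566 0.15 ] px [265.4 165.7] push [0.488 0.148]
plate top q0 px [269.  193.6]
M tip px est [ 0.556 -0.024  0.148] model tip [ 0.559 -0.024] px [326.4 166.9] push [ 0.481 -0.015]
plate top q0 px [323.8 194.8]
R tip px est [ 0.564 -0.17   0.148] model tip [ 0.571 -0.181] px [381.1 161.7] push [ 0.493 -0.18 ]
plate top q0 px [378.3 189.8]
turn [-0.002 -0.    -0.948] shift [-0.4499 -0.27    0.0031]
```

>>> {"api": "arm_command", "payload": {"motion": [0,0,-0.948,-0.45,-0.27,0.003,0.2,0,0,-0.948,-0.45,-0.27,0.003,0.2,0,0,-0.948,-0.45,-0.27,0.003,0.2,0,0,-0.948,-0.45,-0.27,0.003,0.2,0,0,-0.948,-0.45,-0.27,0.003,0.2,0,0,-0.948,-0.45,-0.27,0.003,0.2,0,0,-0.948,-0.45,-0.27,0.003,0.2,0,0,-0.948,-0.45,-0.27,0.003,0.2,0,0,-0.948,-0.45,-0.27,0.003,0.2,0,0,-0.948,-0.45,-0.27,0.003,0.2,0,0,-0.948,-0.45,-0.27,0.003,0.2,0,0,-0.948,-0.45,-0.27,0.003,0.2,0,0,-0.948,-0.45,-0.27,0.003,0.2,0,0,-0.948,-0.45,-0.27,0.003,0.2,0,0,-0.948,-0.45,-0.27,0.003,0.2,0,0,-0.948,-0.45,-0.27,0.003,0.2]}}

```text
t: 1.8
eef_pos: [0.5689, 0.1515, 0.2504]
tool_rot: [[-0.999, -0.033, -0.0], [-0.033, 0.999, 0.0], [0.0, 0.0, -1.0]]
ft_force: [0.6, 0.2, -0.4]
opening: 0.0512
```

Run:
```python
from h import *
s=get_state(); print(s["t"],s["eef_pos"],s["opening"],s["joint_positions"])
plan([*lp("L",.096),.150],1.8)
c=vision.camera("scene"); im=c["img"][120:280,240:480]; cv2.imwrite("pics/s1.png",cv2.resize(im,None,fx=3.3,fy=3.3,interpolation=cv2.INTER_CUBIC)[:,:,::-1])
```

```text
1.8 [0.56894502 0.15145196 0.25036633] 0.05118777675912442 [ 1.19554340e+01  2.27902327e+01  9.99273321e+01  1.83069515e-03
  5.72837356e+01 -7.99144339e+01]
turn [ 0.    -0.     0.002] shift [-0.0002 -0.0011  0.1004]
```

View pics/s1.png

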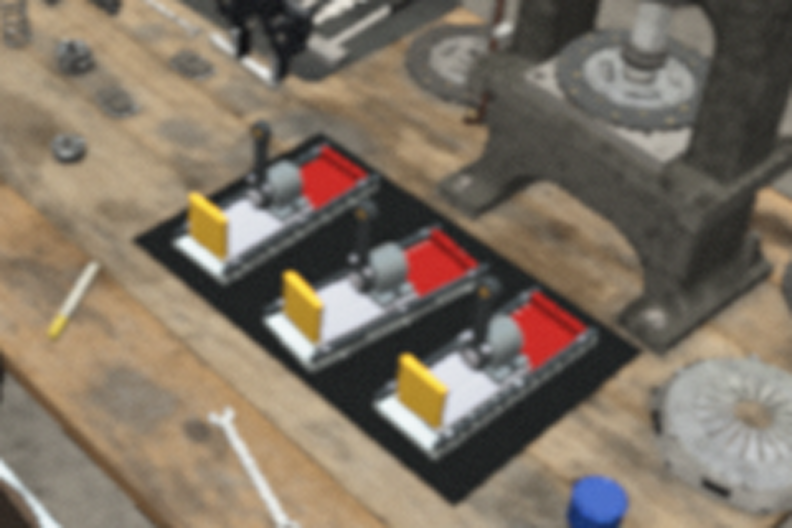

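The scene view shows all three levers upright, with eyes at crop (261,132), (362,212) and (485,290). I cast those onto z=0.148 to check the lane estimates.

Run:
```python
from h import *
c=vision.camera("scene")
for k,p in zip("LMR",((261,132),(362,212),(485,290))):
    print(k,onz(c,(240+p[0]/3.3,120+p[1]/3.3),.148).round(4),lp(k,.093).round(4))
```

```text
L [0.5656 0.1441 0.148 ] [0.5662 0.1503]
M [ 0.5591 -0.0235  0.148 ] [ 0.5588 -0.0239]
R [ 0.5718 -0.1832  0.148 ] [ 0.5707 -0.1809]
```

>>> {"api": "arm_command", "payload": {"motion": [0,0,0,0.002,-0.003,0.04,0.2,0,0,0,0.002,-0.003,0.07,0.2,0,0,0,0.002,-0.003,0.1,0.2,0,0,0,0.002,-0.003,0.1,0.2,0,0,0,0.002,-0.003,0.1,0.2]}}

```text
t: 2.4
eef_pos: [0.5675, 0.1477, 0.1507]
tool_rot: [[-1.0, -0.032, -0.001], [-0.032, 1.0, -0.0], [0.001, -0.0, -1.0]]
ft_force: [0.7, 0.7, 0.3]
opening: 0.0513
```

>>> {"api": "arm_command", "payload": {"motion": [0,0,0,0,0.003,0,0.2,0,0,0,0,0.006,0,0.2,0,0,0,0,0.009,0,0.2,0,0,0,0,0.012,0,0.2,0,0,0,0,0.012,0,0.2]}}

```text
t: 2.9
eef_pos: [0.5672, 0.16, 0.1507]
tool_rot: [[-1.0, -0.032, 0.001], [-0.032, 1.0, 0.0], [-0.001, 0.0, -1.0]]
ft_force: [-0.3, 0.4, 0.4]
opening: 0.0512
```

>>> {"api": "arm_command", "payload": {"motion": [0,0,0,0,0.002,0,0.2,0,0,0,0,0.004,0,0.2,0,0,0,0,0.004,0,0.2]}}

```text
t: 3.2
eef_pos: [0.567, 0.1637, 0.1503]
tool_rot: [[-1.0, -0.031, -0.0], [-0.031, 1.0, 0.0], [0.0, 0.0, -1.0]]
ft_force: [0.3, 0.2, 0.4]
opening: 0.0514
```

>>> {"api": "arm_command", "payload": {"motion": [0,0,0,0,0.001,0,0.2,0,0,0,0,0.002,0,0.2,0,0,0,0,0.002,0,0.2]}}

```text
t: 3.5
eef_pos: [0.5669, 0.1655, 0.1503]
tool_rot: [[-1.0, -0.031, -0.0], [-0.031, 1.0, -0.0], [0.0, -0.0, -1.0]]
ft_force: [0.9, -0.3, 0.4]
opening: 0.0514
```

>>> {"api": "arm_command", "payload": {"motion": [0,0,0,0,0.001,0,0.2,0,0,0,0,0.002,0,0.2,0,0,0,0,0.002,0,0.2]}}

```text
t: 3.8
eef_pos: [0.5668, 0.1664, 0.1502]
tool_rot: [[-1.0, -0.032, -0.0], [-0.032, 0.999, -0.002], [0.0, -0.002, -1.0]]
ft_force: [1.3, -11.2, 1.6]
opening: 0.0511
```

Left stop reached hard, close to upright. Now to the right.

>>> {"api": "arm_command", "payload": {"motion": [0,0,0,0,-0.01,0,0.2,0,0,0,0,-0.02,0,0.2,0,0,0,0,-0.024,0,0.2,0,0,0,0,-0.026,0,0.2,0,0,0,0,-0.026,0,0.2]}}

```text
t: 4.3
eef_pos: [0.5678, 0.1412, 0.1503]
tool_rot: [[-1.0, -0.031, 0.0], [-0.031, 1.0, 0.0], [-0.0, 0.0, -1.0]]
ft_force: [0.1, 0.2, 0.5]
opening: 0.0513
```

>>> {"api": "arm_command", "payload": {"motion": [0,0,0,0,-0.001,0,0.2,0,0,0,0,-0.002,0,0.2,0,0,0,0,-0.002,0,0.2]}}

```text
t: 4.6
eef_pos: [0.5678, 0.1396, 0.1503]
tool_rot: [[-1.0, -0.031, 0.0], [-0.031, 1.0, 0.0], [-0.0, 0.0, -1.0]]
ft_force: [-0.4, -0.1, 0.3]
opening: 0.0511
```

>>> {"api": "arm_command", "payload": {"motion": [0,0,0,0,-0.001,0,0.2,0,0,0,0,-0.002,0,0.2,0,0,0,0,-0.002,0,0.2]}}

```text
t: 4.9
eef_pos: [0.5678, 0.1374, 0.1503]
tool_rot: [[-1.0, -0.031, -0.0], [-0.031, 1.0, -0.0], [0.0, -0.0, -1.0]]
ft_force: [0.4, -0.2, 0.2]
opening: 0.0511
```

>>> {"api": "arm_command", "payload": {"motion": [0,0,0,0,-0.001,0,0.2,0,0,0,0,-0.002,0,0.2,0,0,0,0,-0.002,0,0.2]}}

```text
t: 5.2
eef_pos: [0.5679, 0.1361, 0.1503]
tool_rot: [[-1.0, -0.031, 0.0], [-0.031, 1.0, 0.001], [-0.0, 0.001, -1.0]]
ft_force: [-0.4, 7.9, -0.5]
opening: 0.0516
```

>>> {"api": "arm_command", "payload": {"motion": [0,0,0,0,-0.001,0,0.2,0,0,0,0,-0.002,0,0.2,0,0,0,0,-0.002,0,0.2]}}

```text
t: 5.5
eef_pos: [0.5679, 0.1354, 0.1504]
tool_rot: [[-1.0, -0.031, 0.0], [-0.031, 1.0, 0.003], [-0.0, 0.003, -1.0]]
ft_force: [-1.1, 21.8, -1.5]
opening: 0.0515
```

Left lever: about 4 mm total play, so sound. Now the middle one.

>>> {"api": "arm_command", "payload": {"motion": [0,0,0,0,0.015,0,0.2,0,0,0,0,0.015,-0.05,0.2,0,0,0,0,0.015,-0.08,0.2,0,0,0,0,0.015,-0.08,0.2]}}

```text
t: 5.9
eef_pos: [0.5696, 0.1493, 0.2345]
tool_rot: [[-0.999, -0.032, 0.006], [-0.032, 1.0, 0.001], [-0.006, 0.001, -1.0]]
ft_force: [0.3, 0.6, -0.9]
opening: 0.0514
```

Run:
```python
from h import *
s=get_state(); print(s["eef_pos"])
plan([*lp("M",.095),.23],-6.3); plan([*lp("M",.095),.15],-6.3)
```

```text
[0.56964334 0.14929036 0.23454641]
turn [0.003 0.013 0.283] shift [ 0.0144 -0.173   0.0043]
turn [0.003 0.013 0.283] shift [ 0.0149 -0.1731  0.0843]
```

>>> {"api": "arm_command", "payload": {"motion": [0,0,0.283,0.013,-0.173,0,0.2,0,0,0.283,0.013,-0.173,0,0.2,0,0,0.283,0.013,-0.173,0,0.2,0,0,0.283,0.013,-0.173,0,0.2,0,0,0.283,0.013,-0.173,0,0.2,0,0,0.283,0.013,-0.173,0,0.2,0,0,0.283,0.013,-0.173,0.04,0.2,0,0,0.283,0.013,-0.173,0.08,0.2,0,0,0.283,0.013,-0.173,0.08,0.2,0,0,0.283,0.013,-0.173,0.08,0.2]}}

```text
t: 6.9
eef_pos: [0.5597, -0.0239, 0.1504]
tool_rot: [[-0.994, 0.109, -0.002], [0.109, 0.994, 0.0], [0.002, 0.0, -1.0]]
ft_force: [0.6, 0.8, 0.2]
opening: 0.0512
```

>>> {"api": "arm_command", "payload": {"motion": [0,0,0,0,0.005,0,0.2,0,0,0,0,0.01,0,0.2,0,0,0,0,0.013,0,0.2,0,0,0,0,0.013,0,0.2]}}

```text
t: 7.3
eef_pos: [0.5618, -0.0114, 0.1512]
tool_rot: [[-0.994, 0.109, 0.001], [0.109, 0.994, -0.0], [-0.001, 0.0, -1.0]]
ft_force: [-0.3, 0.1, 0.1]
opening: 0.0515
```

>>> {"api": "arm_command", "payload": {"motion": [0,0,0,0,0.001,0,0.2,0,0,0,0,0.002,0,0.2,0,0,0,0,0.002,0,0.2]}}

```text
t: 7.6
eef_pos: [0.5615, -0.0099, 0.1503]
tool_rot: [[-0.994, 0.11, -0.0], [0.11, 0.994, 0.0], [0.0, 0.0, -1.0]]
ft_force: [-0.3, -0.1, 0.0]
opening: 0.0515
```

>>> {"api": "arm_command", "payload": {"motion": [0,0,0,0,0.001,0,0.2,0,0,0,0,0.002,0,0.2,0,0,0,0,0.002,0,0.2]}}

```text
t: 7.9
eef_pos: [0.5617, -0.0081, 0.1503]
tool_rot: [[-0.994, 0.11, -0.0], [0.11, 0.994, -0.0], [0.0, -0.0, -1.0]]
ft_force: [-1.1, -4.0, 0.2]
opening: 0.0509
```

>>> {"api": "arm_command", "payload": {"motion": [0,0,0,0,0.001,0,0.2,0,0,0,0,0.002,0,0.2,0,0,0,0,0.002,0,0.2]}}

```text
t: 8.2
eef_pos: [0.5618, -0.0074, 0.1503]
tool_rot: [[-0.994, 0.11, -0.0], [0.11, 0.994, -0.002], [0.0, -0.002, -1.0]]
ft_force: [-1.3, -17.2, 0.9]
opening: 0.0512
```

>>> {"api": "arm_command", "payload": {"motion": [0,0,0,0,0.001,0,0.2,0,0,0,0,0.0015,0,0.2,0,0,0,0,0.0015,0,0.2]}}

```text
t: 8.5
eef_pos: [0.5618, -0.0068, 0.1503]
tool_rot: [[-0.994, 0.109, -0.001], [0.109, 0.994, -0.003], [0.0, -0.003, -1.0]]
ft_force: [-3.1, -29.1, 1.5]
opening: 0.0514
```

>>> {"api": "arm_command", "payload": {"motion": [0,0,0,0,-0.01,0,0.2,0,0,0,0,-0.02,0,0.2,0,0,0,0,-0.028,0,0.2,0,0,0,0,-0.03,0,0.2,0,0,0,0,-0.03,0,0.2]}}

```text
t: 9.0
eef_pos: [0.5588, -0.0345, 0.1503]
tool_rot: [[-0.994, 0.111, 0.0], [0.111, 0.994, 0.0], [-0.0, 0.0, -1.0]]
ft_force: [-0.1, 0.3, -0.1]
opening: 0.0512
```

>>> {"api": "arm_command", "payload": {"motion": [0,0,0,0,-0.001,0,0.2,0,0,0,0,-0.002,0,0.2,0,0,0,0,-0.002,0,0.2]}}

```text
t: 9.3
eef_pos: [0.5586, -0.0361, 0.1503]
tool_rot: [[-0.994, 0.11, 0.0], [0.11, 0.994, 0.0], [-0.0, 0.0, -1.0]]
ft_force: [0.3, -0.0, -0.2]
opening: 0.051
```

>>> {"api": "arm_command", "payload": {"motion": [0,0,0,0,-0.001,0,0.2,0,0,0,0,-0.0015,0,0.2,0,0,0,0,-0.0015,0,0.2]}}

```text
t: 9.6
eef_pos: [0.5584, -0.0376, 0.1503]
tool_rot: [[-0.994, 0.11, -0.0], [0.11, 0.994, 0.0], [0.0, 0.0, -1.0]]
ft_force: [0.5, 4.1, 0.4]
opening: 0.0512
```

>>> {"api": "arm_command", "payload": {"motion": [0,0,0,0,-0.001,0,0.2,0,0,0,0,-0.002,0,0.2,0,0,0,0,-0.002,0,0.2]}}

```text
t: 9.9
eef_pos: [0.5584, -0.0384, 0.1503]
tool_rot: [[-0.994, 0.111, 0.0], [0.111, 0.994, 0.002], [-0.0, 0.002, -1.0]]
ft_force: [1.8, 17.8, 0.7]
opening: 0.051
```

Middle lever: hard stops both ways at about 4 mm total, so sound. Now the right one.

>>> {"api": "arm_command", "payload": {"motion": [0,0,0,0,0.015,0,0.2,0,0,0,0,0.015,-0.05,0.2,0,0,0,0,0.015,-0.08,0.2,0,0,0,0,0.015,-0.08,0.2,0,0,0,0,0.015,-0.08,0.2]}}

```text
t: 10.4
eef_pos: [0.5601, -0.0246, 0.2309]
tool_rot: [[-0.994, 0.11, 0.001], [0.11, 0.994, -0.0], [-0.001, -0.0, -1.0]]
ft_force: [0.8, -0.8, 0.0]
opening: 0.0512
```

Run:
```python
from h import *
s=get_state(); print(s["eef_pos"])
plan([*lp("R",.095),.23],-.9)
```

```text
[ 0.56012631 -0.02459207  0.23085475]
turn [-0.001  0.003 -0.189] shift [-0.0297 -0.154   0.0009]
```

>>> {"api": "arm_command", "payload": {"motion": [0,0,-0.189,-0.03,-0.154,0,0.2,0,0,-0.189,-0.03,-0.154,0,0.2,0,0,-0.189,-0.03,-0.154,0,0.2,0,0,-0.189,-0.03,-0.154,0,0.2,0,0,-0.189,-0.03,-0.154,0,0.2,0,0,-0.189,-0.03,-0.154,0,0.2,0,0,-0.189,-0.03,-0.154,0.04,0.2,0,0,-0.189,-0.03,-0.154,0.08,0.2,0,0,-0.189,-0.03,-0.154,0.08,0.2,0,0,-0.189,-0.03,-0.154,0.08,0.2]}}

```text
t: 11.4
eef_pos: [0.5725, -0.1799, 0.1505]
tool_rot: [[-1.0, 0.014, -0.002], [0.014, 1.0, 0.001], [0.002, 0.001, -1.0]]
ft_force: [-0.2, -1.1, 0.1]
opening: 0.0512
```

>>> {"api": "arm_command", "payload": {"motion": [0,0,0,0,0.005,0,0.2,0,0,0,0,0.01,0,0.2,0,0,0,0,0.013,0,0.2,0,0,0,0,0.015,0,0.2,0,0,0,0,0.015,0,0.2]}}

```text
t: 11.9
eef_pos: [0.5731, -0.1659, 0.1508]
tool_rot: [[-1.0, 0.015, 0.001], [0.015, 1.0, -0.0], [-0.001, -0.0, -1.0]]
ft_force: [0.1, -0.4, -0.6]
opening: 0.0511
```

>>> {"api": "arm_command", "payload": {"motion": [0,0,0,0,0.001,0,0.2,0,0,0,0,0.002,0,0.2,0,0,0,0,0.003,0,0.2,0,0,0,0,0.003,0,0.2]}}

```text
t: 12.3
eef_pos: [0.573, -0.1632, 0.1502]
tool_rot: [[-1.0, 0.016, -0.0], [0.016, 1.0, 0.0], [0.0, 0.0, -1.0]]
ft_force: [0.1, -0.9, -0.6]
opening: 0.051
```

>>> {"api": "arm_command", "payload": {"motion": [0,0,0,0,0.002,0,0.2,0,0,0,0,0.004,0,0.2,0,0,0,0,0.006,0,0.2,0,0,0,0,0.008,0,0.2,0,0,0,0,0.009,0,0.2,0,0,0,0,0.009,0,0.2]}}

```text
t: 12.9
eef_pos: [0.5731, -0.154, 0.1503]
tool_rot: [[-1.0, 0.016, -0.0], [0.016, 1.0, 0.0], [0.0, 0.0, -1.0]]
ft_force: [0.2, -0.8, -0.1]
opening: 0.0512
```

>>> {"api": "arm_command", "payload": {"motion": [0,0,0,0,0.001,0,0.2,0,0,0,0,0.002,0,0.2,0,0,0,0,0.003,0,0.2,0,0,0,0,0.003,0,0.2]}}

```text
t: 13.3
eef_pos: [0.5732, -0.1511, 0.1503]
tool_rot: [[-1.0, 0.016, -0.0], [0.016, 1.0, 0.0], [0.0, 0.0, -1.0]]
ft_force: [0.4, 0.0, 0.3]
opening: 0.0512
```

>>> {"api": "arm_command", "payload": {"motion": [0,0,0,0,0.001,0,0.2,0,0,0,0,0.002,0,0.2,0,0,0,0,0.002,0,0.2]}}

```text
t: 13.6
eef_pos: [0.5733, -0.1491, 0.1503]
tool_rot: [[-1.0, 0.016, -0.0], [0.016, 1.0, -0.0], [0.0, -0.0, -1.0]]
ft_force: [-0.2, 1.0, 0.4]
opening: 0.0509
```

>>> {"api": "arm_command", "payload": {"motion": [0,0,0,0,0.001,0,0.2,0,0,0,0,0.002,0,0.2,0,0,0,0,0.002,0,0.2]}}

```text
t: 13.9
eef_pos: [0.5733, -0.1479, 0.1503]
tool_rot: [[-1.0, 0.016, 0.0], [0.016, 1.0, -0.001], [-0.0, -0.001, -1.0]]
ft_force: [-1.8, -8.2, -2.5]
opening: 0.0512
```

>>> {"api": "arm_command", "payload": {"motion": [0,0,0,0,0.001,0,0.2,0,0,0,0,0.002,0,0.2,0,0,0,0,0.002,0,0.2]}}

```text
t: 14.2
eef_pos: [0.5734, -0.1472, 0.1503]
tool_rot: [[-1.0, 0.015, 0.0], [0.015, 1.0, -0.003], [-0.0, -0.003, -1.0]]
ft_force: [-1.8, -20.5, -3.3]
opening: 0.0515
```

Run:
```python
from h import *
c=vision.camera("scene"); im=c["img"][140:260,280:460]; cv2.imwrite("pics/s2.png",cv2.resize(im,None,fx=4.4,fy=4.4,interpolation=cv2.INTER_CUBIC)[:,:,::-1])
```

```text
(no output)
```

View pics/s2.png

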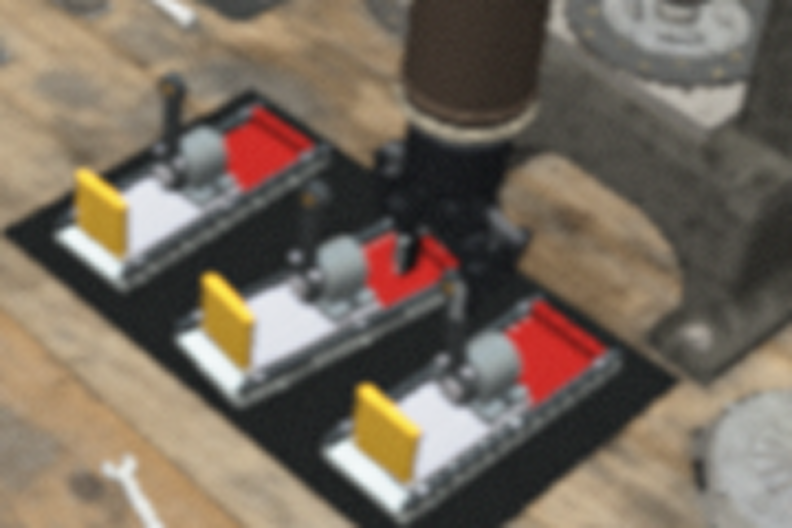

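The picture shows the right lever clearly leaning left (eye ~(455,290)), so it is the worn one. Now all the way right.

>>> {"api": "arm_command", "payload": {"motion": [0,0,0,0,-0.01,0,0.2,0,0,0,0,-0.02,0,0.2,0,0,0,0,-0.025,0,0.2,0,0,0,0,-0.03,0,0.2,0,0,0,0,-0.035,0,0.2,0,0,0,0,-0.04,0,0.2,0,0,0,0,-0.045,0,0.2,0,0,0,0,-0.05,0,0.2,0,0,0,0,-0.055,0,0.2,0,0,0,0,-0.06,0,0.2,0,0,0,0,-0.062,0,0.2,0,0,0,0,-0.062,0,0.2]}}

```text
t: 15.45
eef_pos: [0.5723, -0.2075, 0.1503]
tool_rot: [[-1.0, 0.016, 0.0], [0.016, 1.0, -0.0], [-0.0, -0.0, -1.0]]
ft_force: [-0.3, 0.1, -0.5]
opening: 0.0513
```

>>> {"api": "arm_command", "payload": {"motion": [0,0,0,0,-0.001,0,0.2,0,0,0,0,-0.002,0,0.2,0,0,0,0,-0.002,0,0.2]}}

```text
t: 15.75
eef_pos: [0.5723, -0.2092, 0.1503]
tool_rot: [[-1.0, 0.016, -0.0], [0.016, 1.0, 0.0], [0.0, 0.0, -1.0]]
ft_force: [-0.7, 0.6, 0.0]
opening: 0.0508
```

>>> {"api": "arm_command", "payload": {"motion": [0,0,0,0,-0.001,0,0.2,0,0,0,0,-0.002,0,0.2,0,0,0,0,-0.002,0,0.2]}}

```text
t: 16.05
eef_pos: [0.5722, -0.2113, 0.1503]
tool_rot: [[-1.0, 0.016, -0.0], [0.016, 1.0, -0.0], [0.0, -0.0, -1.0]]
ft_force: [-0.3, -1.0, 0.1]
opening: 0.0514
```

>>> {"api": "arm_command", "payload": {"motion": [0,0,0,0,-0.001,0,0.2,0,0,0,0,-0.002,0,0.2,0,0,0,0,-0.002,0,0.2]}}

```text
t: 16.35
eef_pos: [0.5722, -0.2126, 0.1502]
tool_rot: [[-1.0, 0.016, -0.0], [0.016, 1.0, 0.001], [0.0, 0.001, -1.0]]
ft_force: [1.6, 7.4, 0.5]
opening: 0.0509
```

>>> {"api": "arm_command", "payload": {"motion": [0,0,0,0,-0.001,0,0.2,0,0,0,0,-0.002,0,0.2,0,0,0,0,-0.002,0,0.2]}}

```text
t: 16.65
eef_pos: [0.5721, -0.2132, 0.1501]
tool_rot: [[-1.0, 0.016, -0.001], [0.016, 1.0, 0.003], [0.001, 0.003, -1.0]]
ft_force: [3.3, 18.1, 3.3]
opening: 0.0513
```

Worn lever confirmed at both stops. Back off, lift, and shut the fingers.

>>> {"api": "arm_command", "payload": {"motion": [0,0,0,0,0.012,0,0.2,0,0,0,0,0.012,0,0.2,0,0,0,0,0.012,-0.04,0.2,0,0,0,0,0.012,-0.08,0.2,0,0,0,0,0.012,-0.08,0.2,0,0,0,0,0.012,-0.08,-1,0,0,0,0,0.012,-0.08,-1]}}

```text
t: 17.35
eef_pos: [0.5719, -0.2032, 0.2296]
tool_rot: [[-1.0, 0.016, -0.001], [0.016, 1.0, 0.0], [0.001, 0.0, -1.0]]
ft_force: [0.2, 0.0, 0.1]
opening: 0.0226
```

Run:
```python
from h import *
s=get_state(); print(s["eef_pos"],lp("R",.015),lp("R",-.02))
plan([*lp("R",-.02),.23],-.9); plan([*lp("R",-.02),.058],-.9); print(s["opening"])
```

```text
[ 0.57189564 -0.2031639   0.22960596] [ 0.49271357 -0.1796722 ] [ 0.45771789 -0.17912244]
turn [ 0.    -0.002 -0.   ] shift [ 0.1145  0.0222 -0.0003]
turn [ 0.    -0.002 -0.   ] shift [0.1144 0.0222 0.1717]
0.022625615346887545
```

>>> {"api": "arm_command", "payload": {"motion": [0,0,0,0.114,0.022,0,-1,0,0,0,0.114,0.022,0,-1,0,0,0,0.114,0.022,0,-1,0,0,0,0.114,0.022,0,-1,0,0,0,0.114,0.022,0.04,-1,0,0,0,0.114,0.022,0.08,-1,0,0,0,0.114,0.022,0.12,-1,0,0,0,0.114,0.022,0.16,-1,0,0,0,0.114,0.022,0.172,-1,0,0,0,0.114,0.022,0.172,-1,0,0,0,0.114,0.022,0.172,-1]}}

```text
t: 18.45
eef_pos: [0.4595, -0.1797, 0.059]
tool_rot: [[-1.0, 0.016, 0.001], [0.016, 1.0, -0.0], [-0.001, -0.0, -1.0]]
ft_force: [0.1, -0.0, 0.4]
opening: -0.0002
```

>>> {"api": "arm_command", "payload": {"motion": [0,0,0,-0.008,0,0,-1,0,0,0,-0.014,0,0,-1,0,0,0,-0.02,0,0,-1,0,0,0,-0.023,0,0,-1,0,0,0,-0.026,0,0,-1,0,0,0,-0.03,0,0,-1,0,0,0,-0.03,0,0,-1]}}

```text
t: 19.15
eef_pos: [0.4892, -0.1799, 0.0582]
tool_rot: [[-1.0, 0.016, 0.0], [0.016, 1.0, -0.0], [-0.0, -0.0, -1.0]]
ft_force: [-0.5, 0.1, 1.3]
opening: -0.0005
```

>>> {"api": "arm_command", "payload": {"motion": [0,0,0,-0.005,0,0,-1,0,0,0,-0.01,0,0,-1,0,0,0,-0.015,0,0,-1,0,0,0,-0.02,0,0,-1,0,0,0,-0.025,0,0,-1,0,0,0,-0.03,0,0,-1]}}

```text
t: 19.75
eef_pos: [0.5191, -0.1803, 0.0582]
tool_rot: [[-1.0, 0.016, -0.0], [0.016, 1.0, 0.0], [0.0, 0.0, -1.0]]
ft_force: [-3.8, 1.2, -1.3]
opening: 0.0003
```

>>> {"api": "arm_command", "payload": {"motion": [0,0,0,-0.005,0,0,-1,0,0,0,-0.01,0,0,-1,0,0,0,-0.015,0,0,-1,0,0,0,-0.02,0,0,-1,0,0,0,-0.025,0,0,-1,0,0,0,-0.03,0,0,-1,0,0,0,-0.03,0,0,-1]}}

```text
t: 20.45
eef_pos: [0.55, -0.1811, 0.0585]
tool_rot: [[-1.0, 0.016, 0.001], [0.016, 1.0, -0.001], [-0.001, -0.0, -1.0]]
ft_force: [0.1, -0.4, 0.1]
opening: -0.0003
```

>>> {"api": "arm_command", "payload": {"motion": [0,0,0,-0.002,0,0,-1,0,0,0,-0.004,0,0,-1,0,0,0,-0.006,0,0,-1,0,0,0,-0.006,0,0,-1]}}

```text
t: 20.85
eef_pos: [0.5551, -0.181, 0.0584]
tool_rot: [[-1.0, 0.016, 0.001], [0.016, 1.0, -0.0], [-0.001, -0.0, -1.0]]
ft_force: [-1.5, -1.0, 0.3]
opening: 0.0001
```

>>> {"api": "arm_command", "payload": {"motion": [0,0,0,-0.002,0,0,-1,0,0,0,-0.004,0,0,-1,0,0,0,-0.004,0,0,-1]}}

```text
t: 21.15
eef_pos: [0.5571, -0.1805, 0.0578]
tool_rot: [[-1.0, 0.016, -0.003], [0.016, 1.0, 0.001], [0.003, 0.001, -1.0]]
ft_force: [-11.3, 0.7, 2.2]
opening: 0.0002
```

>>> {"api": "arm_command", "payload": {"motion": [0,0,0,-0.0015,0,0,-1,0,0,0,-0.003,0,0,-1,0,0,0,-0.003,0,0,-1]}}

```text
t: 21.45
eef_pos: [0.5571, -0.1797, 0.0573]
tool_rot: [[-1.0, 0.016, -0.009], [0.016, 1.0, 0.003], [0.009, 0.003, -1.0]]
ft_force: [-26.3, 2.1, 11.3]
opening: -0.0001
```

>>> {"api": "arm_command", "payload": {"motion": [0,0,0,-0.001,0,0,-1,0,0,0,-0.002,0,0,-1,0,0,0,-0.002,0,0,-1]}}

```text
t: 21.75
eef_pos: [0.5571, -0.1792, 0.0566]
tool_rot: [[-1.0, 0.016, -0.012], [0.016, 1.0, 0.004], [0.013, 0.004, -1.0]]
ft_force: [-32.8, 6.8, 5.6]
opening: 0.0
```

Hard stop at x=0.557 while pushing up to 33 N. Back off, lift away, then look.

>>> {"api": "arm_command", "payload": {"motion": [0,0,0,0.01,0,0,-1,0,0,0,0.03,0,0,-1,0,0,0,0.06,0,0,-1,0,0,0,0.09,0,0,-1,0,0,0,0.09,0,0,-1,0,0,0,0.09,0,-0.05,-1,0,0,0,0.09,0,-0.1,-1,0,0,0,0.09,0,-0.15,-1,0,0,0,0.09,0,-0.2,-1,0,0,0,0.09,0,-0.25,-1,0,0,0,0.09,0,-0.25,-1,0,0,0,0.09,0,-0.25,-1]}}

```text
t: 22.95
eef_pos: [0.475, -0.18, 0.3099]
tool_rot: [[-1.0, 0.016, 0.004], [0.016, 1.0, -0.002], [-0.004, -0.002, -1.0]]
ft_force: [-0.5, -0.1, 0.2]
opening: 0.0
```

Run:
```python
from h import *
c=vision.camera("scene"); im=c["img"][120:300,230:500]; a=cv2.resize(im,(780,520),interpolation=cv2.INTER_CUBIC)
cv2.imwrite("pics/s3.png",a[:,:,::-1])
def yel(c):
    hsv=cv2.cvtColor(c["img"],cv2.COLOR_RGB2HSV); H,S,V=cv2.split(hsv); m=(H>18)&(H<35)&(S>150)&(V>120); return [(b[0].round(1),b[1]) for b in blobs(m,30)]
print("scene",yel(c)); 
for q in(0,.08): print(q,[(k,proj(c,np.r_[lp(k,.015+q),.053]).round(1)) for k in "LMR"])
t=vision.camera("top"); print("top",yel(t)); cv2.imwrite("pics/t3.png",cv2.resize(t["img"][110:270,220:460],(780,520))[:,:,::-1])
for q in(0,.08): print(q,[(k,proj(t,np.r_[lp(k,.020+q),.081]).round(1)) for k in "LMR"])
```

```text
scene [(array([41.7, 93.6]), array([37, 82, 13, 26, 94], dtype=int32)), (array([302.4, 187.4]), array([297, 179,  11,  18, 135], dtype=int32)), (array([330.8, 211.3]), array([326, 202,  11,  21, 143], dtype=int32)), (array([382.3, 226.7]), array([376, 216,  14,  22, 184], dtype=int32))]
0 [('L', array([302.5, 187.9])), ('M', array([330.4, 212.8])), ('R', array([366.3, 238.5]))]
0.08 [('L', array([318.3, 178.5])), ('M', array([348.4, 203.8])), ('R', array([383. , 227.1]))]
top [(array([372.4, 166. ]), array([368, 164,  10,   5,  47], dtype=int32)), (array([269.8, 194.9]), array([260, 193,  20,   5,  77], dtype=int32)), (array([323.9, 195.1]), array([315, 193,  19,   5,  73], dtype=int32)), (array([267.1, 260.5]), array([264, 257,   7,   8,  32], dtype=int32))]
0 [('L', array([269. , 193.6])), ('M', array([323.8, 194.8])), ('R', array([378.3, 189.8]))]
0.08 [('L', array([267.9, 167.3])), ('M', array([326.1, 168.5])), ('R', array([377.8, 163.5]))]
```

View pics/s3.png

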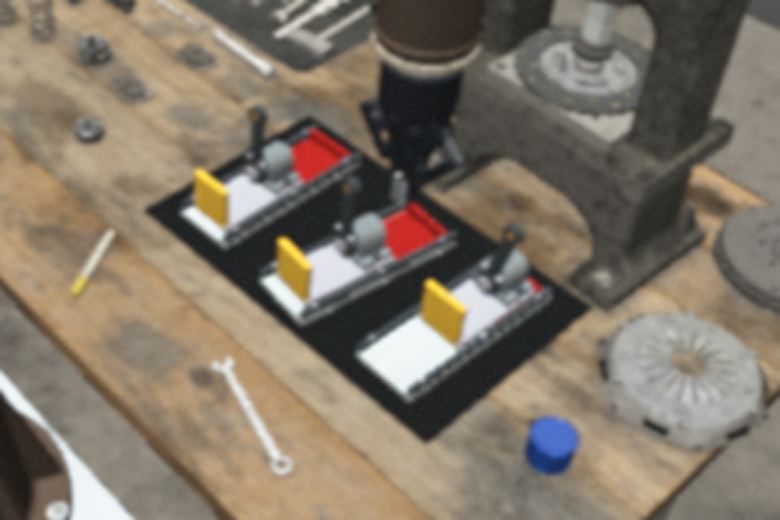

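View pics/t3.png

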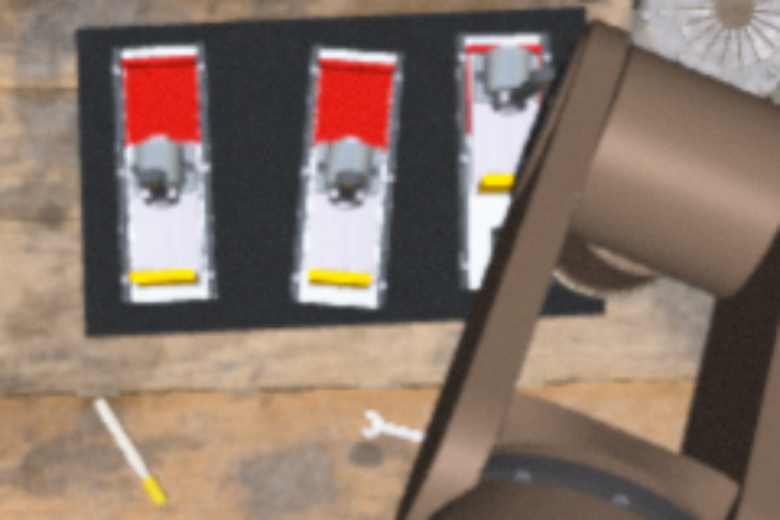

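The pictures show the right carriage against its red stop, with its plate at scene px (382,227) against a predicted (383,227) for 80 mm. The left and middle plates are at the same pixels as at the start, and the tin and marker look undisturbed. The arm is clear.

```bash
python3 -c "
from h import *
print(workorder.close_job(), get_state()['ft_force'])"
```

```text
the job is handed in; nothing more can be done
the job is handed in; nothing more can be done
```

The worn lever is the right-hand one. I pushed its carriage by the yellow plate up against the red-end stop and handed the job in at about 23 s.

- **Rocking:** I rocked each lever fully left and then fully right. The left and middle levers stopped hard after about 4 mm of total travel at the eye, so they are sound. The right one moved about 39 mm in all, with about 1 N or less of resistance until each stop, which matches the worn play.
- **Pushing:** the carriage stopped dead at a tool position of x = 0.557 m, and the force then rose to about 33 N with no further movement.
- **Last pictures:**
  - The right plate is within 1 px of where 80 mm of slide should put it in the scene view. In the top view it measured about 2.5 px short, but the arm hid half of the plate there.
  - The plates of the two sound levers are at the same place as at the start in the top view.
  - The tin, bearing and marker look undisturbed by eye; I did not measure their positions.
  - The gripper is clear of everything.

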